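# Index the sample wheel to the next vial

### The job

Bring the blue-capped vial under the reader head: draw the red spring plunger of the sample wheel, turn the wheel one station, and let the pin drop fully home into the next hole of the index ring. Find the hole by feel and do not force the pin sideways against the ring; keep every vial standing in its nest, and leave the reader and the other things on the bench alone.

Things in the scene. Friction and masses are not known exactly. Their poses are not given: they have to be found in the camera images.
- knob (a point): Red pull knob of the spring plunger, an upright cylinder 26 mm across, 30 mm tall; this point is its centre, 82 mm above the bench when the pin is home, 90 mm when the pin rides on the ring. It sits on a 23 mm steel barrel (top 67 mm high) on a blue bracket 34 mm wide (top 54 mm high) that sticks out from the wheel's rim, 138 mm from the axis, and turns with the wheel.
- plunger: Spring plunger with the knob (origin at bench height straight below the pin when home, z up). It only slides up: drawn 8.5 mm the 8 mm pin is clear of its hole, 12 mm is a hard stop. The spring pushes down with 6.5 N at home, 9.5 N when clear, 10.7 N at the stop. Let go between holes, the pin rides on the ring (drag felt: 1 to 4 N) and snaps down 8 mm over a hole.
- wheel_axis (a point): Centre of the aluminium sample wheel (232 mm across) at its upper face, 46 mm above the bench; the vertical turning axis goes through it. Eight vial nests lie evenly (45 degrees apart) on an 82 mm radius. The wheel turns freely both ways with light friction once the pin is drawn, and stays where it is left.
- index_ring: Fixed steel ring under the bracket, top 30 mm above the bench, 312 mm across; origin on the wheel's axis at bench height. Eight lapped segments, each with one 9 mm hole for the pin, on a 138 mm radius. They are set by hand: the next hole lies 45 degrees on, give or take 4 (10 mm), and is found by feel. Pin home in it, the vial is within 8 mm of reader_spot. Push the pin against the ring with 20 N at most.
- reader_spot (a point): Point straight below the reader head (white cylinder 54 mm across, underside 128 mm above the bench, on a post on the far side of the turntable from the knob), 82 mm from the wheel's axis and at the height of a vial's middle. The reader does not turn with the wheel.
- blue_vial_mid (a point): Amber glass vial 28 mm across, 65 mm tall, blue screw cap, standing upright in a 10 mm deep nest of the wheel. This point: on its axis, half-way up; z = its own axis. It stands one station (45 degrees) to one side or the other of the reader.
- vial_a_mid (a point): Amber glass vial 28 mm across, 65 mm tall, white screw cap, standing upright in a 10 mm deep nest of the wheel. This point: on its axis, half-way up; z = its own axis.
- vial_b_mid (a point): Amber glass vial 28 mm across, 65 mm tall, white screw cap, standing upright in a 10 mm deep nest of the wheel. This point: on its axis, half-way up; z = its own axis.
- vial_c_mid (a point): Amber glass vial 28 mm across, 65 mm tall, white screw cap, standing upright in a 10 mm deep nest of the wheel. This point: on its axis, half-way up; z = its own axis.
- vial_d_mid (a point): Amber glass vial 28 mm across, 65 mm tall, white screw cap, standing upright in a 10 mm deep nest of the wheel. This point: on its axis, half-way up; z = its own axis.
- pen_cup_mid (a point): Black pen cup 72 mm across, 95 mm tall (pens to 145 mm), loose on the bench; this point half-way up the cup. Leave it alone.
- tape_roll_mid (a point): Brown roll of tape lying flat, 100 mm across, 48 mm high, loose; this point at its centre. Leave it alone.
- reagent_jar_mid (a point): Amber jar with black cap, 68 mm across, 105 mm tall, loose; this point half-way up. Leave it alone.
There are look-alikes about, which are no part of the job. Leave any yellow look-alike of the part that bears vial_c_mid alone.

How it is judged:
By the outcome, as a careful person would: the job done as asked, in the order asked, and still so for the second after the job is handed in, with the robot touching nothing.
It also fails if it takes over 51 s, if anything falls off the work surface, if the arm or the gripper's body presses on something with over 40 N, if the wrist force passes 120 N, or if a joint passes its speed limit or range.

### The arm

A 6-joint arm with a two-finger parallel gripper is mounted at the origin on the work surface. World frame = base frame: x ahead of the robot, y to its left, z up, the work surface at z = 0. Lengths are in m, angles in rad, forces in N, time in s.
With the tool pointing down it reaches from about 0.35 to 0.975 m from the base axis. Payload 4.9 kg.
Tool frame: the origin (TCP) lies midway between the tips of the shut fingers; the grasp point (between the pads) lies ctrl.grip_depth behind it (ctrl.grip_depth is the distance from the TCP to the grasp point, in m); y points along the fingers, z is the direction in which the jaws open and shut, and the axes are right-handed (so a half turn about y gives the same grasp; the last joint's range is limited). The gripper opens to 85 mm and grips with 20 to 120 N. Pads are 22 mm wide; open, the fingers measure 114 mm over their backs; the gripper's body (76 mm by 85 mm) begins 54 mm behind the grasp point. The pads swing forward as they close: fully open they stand 13 mm farther back than shut.
Start: joints at [-1.277, 0.053, 1.613, -0, 1.476, -0.119], TCP at [0.251, -0.572, 0.199] pointing down, gripper open.
Joint ranges: [-3.01, 3.01], [-1.01, 2.22], [0.06, 2.58], [-1.02, 4.17], [0.09, 2.62], [-3.14, 3.14]. Speed limits (rad/s): [2.57, 2.57, 3.14, 3.14, 3.14, 3.14].

### API

Orientations are given as a rotation vector (axis times angle).
In Python, from station import ctrl gives the robot as it stands.
- The arm moves only by the tool jog_arm, never from a script. Its argument "moves" is a list of rows, each a list of 6 numbers: the shift along the tool's x, y, z in mm, then the turn, a rotation vector about the tool's x, y, z in rad. In form: [[x, y, z, wx, wy, wz], ...]. A call has 1 to 12 rows; each row shifts and turns the commanded pose from where the row before left it, along the tool's axes as they then stand; what a row does not reach is not made up. A row lasts 1/10 s, in which the tool goes at most 50 mm and 8.59 degrees, less where a joint would pass 70% of its speed; a pose out of reach is approached as far as the arm can. A call is refused whole if a number of a shift passes 50 or a number of a turn 0.15, either way. A call with a gripper value outside its range is refused whole. "grip" is the finger opening in mm, from 0 to 85.4, set as the call begins (left out, the last holds). The fingers move at their own pace and stop on an object; "grip_force" is the grip in N (left out, the last holds). Time passes only in rows, so rows that do not move let the fingers close. It gives the time, the measured TCP pose, the force and the opening at its end, in the units of the state.
- ctrl.get_obs(): the state, without advancing time (a new reading comes with each control period).
- ctrl.get_image(name): name is "scene" or "top" or "wrist"; returns the picture (384x512x3 uint8, red, green, blue); there is no depth.
- ctrl.camera_params(name): a dict with "fx", "fy", "cx", "cy" (pixels), "pose" (4x4, takes a point from camera to world coordinates); the wrist camera has in their place "T_tool_cam" (4x4, takes a point from camera to tool coordinates, whose origin is the TCP and whose axes are the tool frame's). Camera axes: x right, y up, looking along -z (the intrinsics and any distortion apply to the point x, -y, -z); pixel columns grow to the right and rows downward; lengths in m; the calibration is good to about 2 mm. The wrist camera is an equidistant fisheye: a pixel r from the principal point sees the ray r / f radians off the axis. A picture is of the moment at which its call begins: read the wrist's pose just before it. camera_params takes no time and is no camera call.
- ctrl.finish_job(): hands the job in, once; it reports no verdict.
The state is a dict: "t": time; "q": joint angles; "dq": joint speeds; "effort": joint torques, N m; "tool_pos": TCP position; "tool_rot": TCP orientation; "contact_force": force on the tool from outside, world axes, zero at the start; "wrist_torque": the same for the moment, N m; "opening": finger opening in m.
Only numpy, scipy, OpenCV 4.12 (cv2) and the standard library are available. Lean on these libraries where they do the work, as an engineer would, in place of code of your own. Each camera call takes 0.05 s, during which the arm holds its last target. There are 200 camera calls.

## Working session

There is one attempt and no reset: what is moved stays moved. The work goes in short steps, Python scripts to look and compute and a tool call to move; the robot and the scene stay as the last step left them, time stands still between calls to the robot, and variables do not carry over. Pictures are saved under pics/ and viewed, about 8 in all and at most 12, crops included, and the job is handed in when it is done.

Besides the shell and the picture viewer there is one more tool, called after "Emit:" as name([rows], argument=value, ...), one row to a line, values as JSON. jog_arm: Moves the arm, as the interface text tells. Its arguments: {"type":"object","properties":{"moves":{"type":"array","items":{"type":"array","items":{"type":"number"}}},"grip":{"type":"number"},"grip_force":{"type":"number"}},"required":["moves"]}

```bash
mkdir -p pics; ls
python3 - <<'E'
from station import ctrl
import cv2,numpy as np
o=ctrl.get_obs();print({k:np.round(v,3).tolist() for k,v in o.items()},ctrl.grip_depth)
for n in("scene","top"):
    p=ctrl.camera_params(n);print(n,{k:np.round(v,4).tolist() for k,v in p.items()})
print(ctrl.camera_params("wrist"))
a=[ctrl.get_image(n)[:,:,::-1] for n in("top","scene")]
cv2.imwrite("pics/top.png",a[0]);cv2.imwrite("pics/scene.png",a[1])
cv2.imwrite("pics/a.png",cv2.resize(a[0],(800,600),interpolation=2))
cv2.imwrite("pics/b.png",cv2.resize(a[1],(800,600),interpolation=2))
E
```

```text
pics
{'t': 0.0, 'q': [-1.277, 0.053, 1.614, -0.0, 1.476, -0.119], 'dq': [-0.001, -0.001, -0.0, -0.001, -0.002, -0.001], 'effort': [-0.001, -39.368, -37.018, -0.0, 0.007, -0.0], 'tool_pos': [0.251, -0.572, 0.198], 'tool_rot': [-0.418, 1.996, -1.992], 'contact_force': [-0.254, -0.067, 0.317], 'wrist_torque': [-0.021, 0.02, 0.004], 'opening': 0.086} 0.0187
scene {'fx': 465.6609, 'fy': 465.6609, 'cx': 260.2786, 'cy': 192.8599, 'pose': [[-0.7199, -0.3823, 0.5794, 1.3222], [0.6941, -0.3933, 0.6029, 0.751], [-0.0026, 0.8362, 0.5485, 0.774], [0.0, 0.0, 0.0, 1.0]]}
top {'fx': 387.4318, 'fy': 387.4318, 'cx': 260.2977, 'cy': 190.6571, 'pose': [[-0.0749, 0.9762, -0.2035, 0.3771], [-0.9972, -0.0742, 0.011, -0.0175], [-0.0044, 0.2037, 0.979, 1.1104], [0.0, 0.0, 0.0, 1.0]]}
{'fx': 297.3186396354542, 'fy': 297.3186396354542, 'cx': 256.7699118111012, 'cy': 192.32229795495374, 'T_tool_cam': array([[ 7.18803289e-05, -9.46684767e-01, -3.22161367e-01,
        -8.23264907e-02],
       [ 8.24691711e-04,  3.22161314e-01, -9.46684429e-01,
        -1.75124846e-01],
       [ 9.99999657e-01, -1.97635821e-04,  8.03880142e-04,
         5.72589355e-04],
       [ 0.00000000e+00,  0.00000000e+00,  0.00000000e+00,
         1.00000000e+00]])}
```

View pics/a.png

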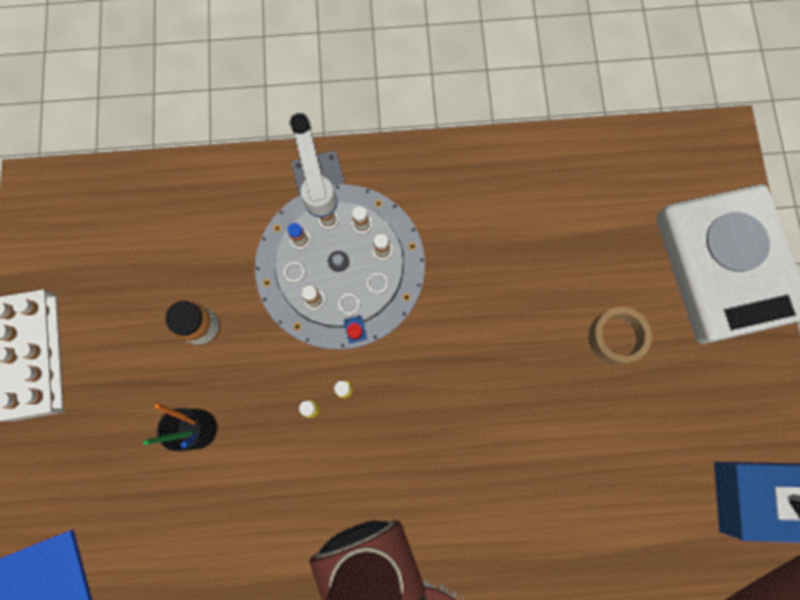

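View pics/b.png

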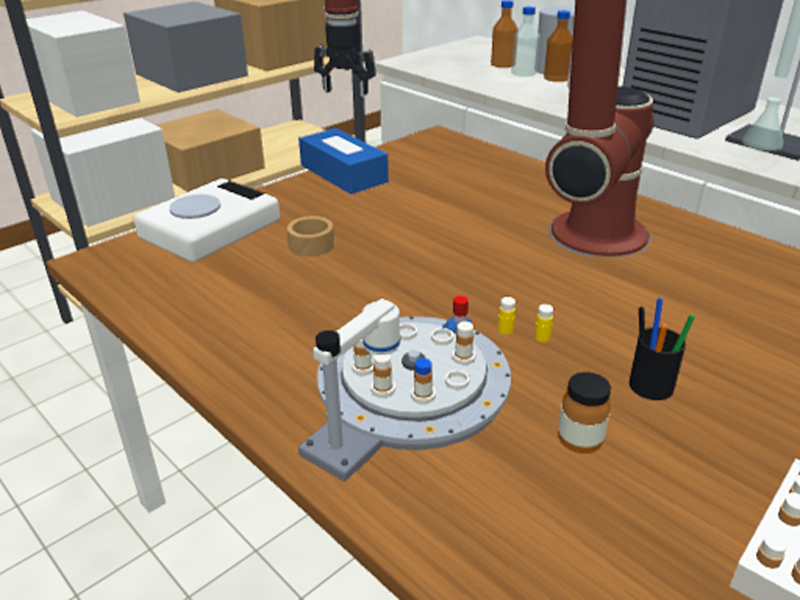

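The wheel hub is at about (338,261), the knob at (355,329), the blue vial at (296,231) and the reader at (318,195), all in the 800-px top view. Blue is on the +y side of the reader, so the wheel must turn clockwise seen from above (−45°), which takes the knob toward +y. I'll enlarge the crop to get precise pixels.

Run:
```python
import cv2,numpy as np
a=cv2.imread("pics/top.png")[105:275,155:280]
cv2.imwrite("pics/c.png",cv2.resize(a[:120],(800,768)[:1]+(768,),interpolation=2)[:600] if 0 else cv2.resize(a[5:125],(625,600),interpolation=cv2.INTER_CUBIC))
print("crop origin col155,row110, x5")
for n in("top","scene"):
    im=cv2.imread(f"pics/{n}.png").astype(int);b,g,r=im[...,0],im[...,1],im[...,2]
    m=((r>130)&(g<60)&(b<60)).astype(np.uint8)
    k,l,s,c=cv2.connectedComponentsWithStats(m)
    print(n,[(s[i].tolist(),c[i].round(1).tolist()) for i in range(1,k) if s[i][4]>15])
```

```text
crop origin col155,row110, x5
top [([223, 208, 8, 8, 55], [226.6, 211.7])]
scene [([290, 189, 10, 6, 43], [294.4, 191.7])]
```

View pics/c.png

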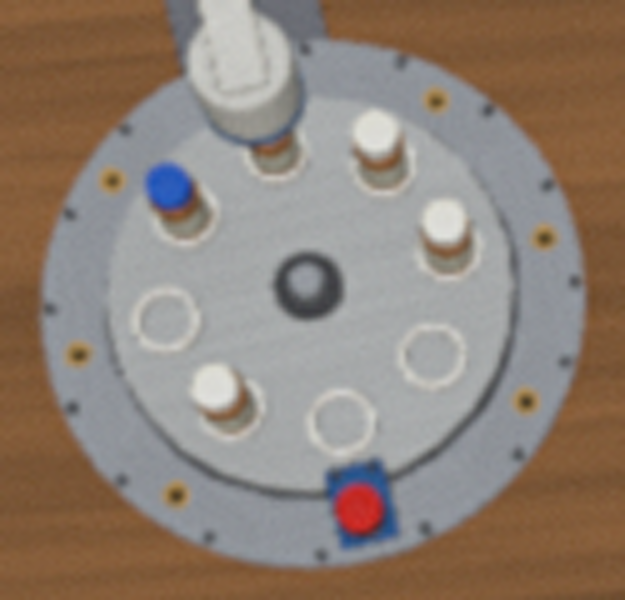

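```bash
cat > h.py <<'E'
import numpy as np
from station import ctrl
def ray(n,u,v,z):
    p=ctrl.camera_params(n);T=np.array(p["pose"])
    d=T[:3,:3]@np.array([(u-p["cx"])/p["fx"],-(v-p["cy"])/p["fy"],-1])
    o=T[:3,3];return o+d*(z-o[2])/d[2]
E
python3 - <<'E'
from h import *
from scipy.optimize import least_squares
P=lambda u,v,z:ray("top",155+u/5-.4,110+v/5-.4,z)
caps=[P(*c,.101) for c in[(169,185),(379,131),(446,221),(215,388)]]
nest=[P(*c,.046) for c in[(166,319),(432,355),(342,421)]]
kn=ray("top",226.6,211.7,.097);ks=ray("scene",294.4,191.7,.095)
print("knob",kn.round(4),ks.round(4))
pts=np.array(caps+nest)[:,:2]
def f(x):
    d=pts-x[:2];a=np.arctan2(d[:,1],d[:,0]);k=np.round((a-x[2])/(np.pi/4))
    t=x[2]+k*np.pi/4
    return (d-.082*np.c_[np.cos(t),np.sin(t)]).ravel()
k0=np.arctan2(*(kn[:2]-[.55,0])[::-1])
c0=pts.mean(0)
hub=P(308,285,.06)[:2]
r=least_squares(f,[*hub,np.arctan2(*(kn[:2]-hub)[::-1])])
print("axis",r.x.round(4),"res mm",(r.fun*1000).round(1), "hub",hub)
c=r.x[:2];dk=kn[:2]-c;print("knob r,ang",np.hypot(*dk),np.degrees(np.arctan2(dk[1],dk[0])), "wheel ang",np.degrees(r.x[2]))
for h in[(112,180),(78,354),(176,495),(526,401),(544,238),(437,101)]:
    d=P(*h,.03)[:2]-c;print("hole",h,np.hypot(*d).round(4),np.degrees(np.arctan2(d[1],d[0])).round(1))
b=caps[0][:2]-c;print("blue",caps[0],np.hypot(*b),np.degrees(np.arctan2(b[1],b[0])))
s=lambda u,v,z:P(u,v,z).round(3)
print("yellow vials",ray("top",308*.64,408*.64,.065).round(3),ray("top",343*.64,388*.64,.065).round(3))
from scipy.spatial.transform import Rotation as R
o=ctrl.get_obs();print(R.from_rotvec(o["tool_rot"]).as_matrix().round(3))
E
```

```text
knob [0.5378 0.0642 0.097 ] [0.5358 0.064  0.095 ]
axis [ 0.6778  0.0899 -2.9645] res mm [-0.5  0.4  1.2 -1.5 -0.  -0.9 -1.6  0.6  0.3  1.2  0.4  0.2  0.2  0.1] hub [0.67355149 0.08899898]
knob r,ang 0.14232845840099184 -169.6205287825554 wheel ang -169.85428572428313
hole (112, 180) 0.1365 56.0
hole (78, 354) 0.1385 101.1
hole (176, 495) 0.1399 143.7
hole (526, 401) 0.1392 -121.9
hole (544, 238) 0.1376 -80.8
hole (437, 101) 0.1361 -35.7
blue [0.72414668 0.15757849 0.101     ] 0.08206282461263392 55.619347524710086
yellow vials [0.416 0.153 0.065] [0.446 0.091 0.065]
[[-0.916 -0.001  0.401]
 [-0.401  0.002 -0.916]
 [-0.    -1.    -0.002]]
```

Emit:
jog_arm([
  [-34.5,0,-31.2,0,0,0],
  [-34.5,0,-31.2,0,0,0],
  [-34.5,0,-31.2,0,0,0],
  [-34.5,0,-31.2,0,0,0],
  [-34.5,0,-31.2,0,0,0],
  [-34.5,0,-31.2,0,0,0],
  [-34.5,0,-31.2,0,0,0],
  [-34.5,0,-31.2,0,0,0],
  [-34.5,0,-31.2,0,0,0],
  [-34.5,0,-31.2,0,0,0],
  [-34.5,0,-31.2,0,0,0],
  [-34.5,0,-31.2,0,0,0],
], grip=50)

```text
t: 1.3
tool_pos: [0.4799, -0.0615, 0.1989]
tool_rot: [-0.418, 1.994, -1.994]
contact_force: [0.4, -0.7, -0.0]
opening: 0.0503
```

Emit:
jog_arm([
  [-34.5,0,-31.2,0,0,0],
  [-34.5,0,-31.2,0,0,0],
  [-34.5,0,-31.2,0,0,0],
  [0,15,0,0,0.117,0],
  [0,15,0,0,0.117,0],
  [0,0,0,0,0,0],
  [0,0,0,0,0,0],
  [0,0,0,0,0,0],
])

```text
t: 2.1
tool_pos: [0.5374, 0.0635, 0.1701]
tool_rot: [-0.19, 2.127, -2.127]
contact_force: [-0.5, 0.8, 0.4]
opening: 0.0502
```

```bash
cat >> h.py <<'E'
import cv2
from scipy.spatial.transform import Rotation as R
C=np.array([.677,.0897])
def st(kn=None):
    o=ctrl.get_obs();M=R.from_rotvec(o["tool_rot"]).as_matrix();p=o["tool_pos"]
    print("t",round(o["t"],2),"p",p.round(4),"open",round(o["opening"],4),"F",np.round(o["contact_force"],1),"q",np.round(o["q"],2))
    d=p[:2]-C;a=np.degrees(np.arctan2(d[1],d[0]))%360
    print("TCP about axis r,ang",np.hypot(*d).round(4),a.round(2),"jaw ang",np.degrees(np.arctan2(M[1,2],M[0,2])).round(2),"y",M[:,1].round(3))
    if kn is not None: print("to knob in tool mm",(M.T@(np.array(kn)-p)*1000).round(1))
    return o,M
def shot(name,cam="wrist",crop=None,s=1):
    im=ctrl.get_image(cam)[:,:,::-1]
    cv2.imwrite(f"pics/{name}_raw.png",im)
    if crop: im=im[crop[1]:crop[3],crop[0]:crop[2]]
    cv2.imwrite(f"pics/{name}.png",cv2.resize(im,None,fx=s,fy=s,interpolation=cv2.INTER_CUBIC));return im
def wray(u,v,z,o,M):
    p=ctrl.camera_params("wrist");T=p["T_tool_cam"]
    x,y=(u-p["cx"])/p["fx"],(v-p["cy"])/p["fy"];r=np.hypot(x,y)+1e-9
    d=np.array([x/r*np.sin(r),-y/r*np.sin(r),-np.cos(r)])
    d=M@T[:3,:3]@d;c=o["tool_pos"]+M@T[:3,3]
    return c+d*(z-c[2])/d[2]
E
python3 - <<'E'
from h import *
o,M=st([.538,.064,.063]);shot("w1",s=1.5)
im=cv2.imread("pics/w1_raw.png").astype(int);b,g,r=im[...,0],im[...,1],im[...,2]
k,l,s,c=cv2.connectedComponentsWithStats(((r>110)&(g<60)&(b<60)).astype(np.uint8))
for i in range(1,k):
    if s[i][4]>30: print(s[i],c[i],wray(*c[i],.095,o,M))
E
```

```text
t 2.1 p [0.5374 0.0635 0.1701] open 0.0502 F [-0.5  0.8  0.4] q [-0.02 -0.13  1.84  0.    1.43  1.37]
TCP about axis r,ang 0.142 190.64 jaw ang -79.7 y [ 0.001  0.    -1.   ]
to knob in tool mm [ -0.5 107.1  -0.4]
[241 176  29  26 583] [254.94854202 188.54373928] [0.53810804 0.06471879 0.095     ]
```

View pics/w1.png

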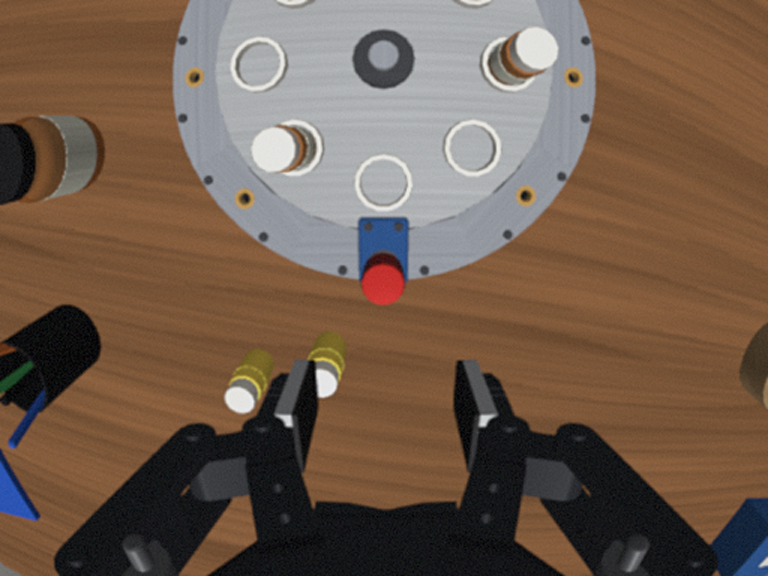

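Run:
```python
from h import *
o,M=st()
for n,u,v,z in[("hole",163.3,131.7,.03),("hole2",350.7,130.7,.03),("nest",255.7,122,.046),("holeL",130,51.3,.03),("holeR",382.3,51,.03)]:
    p=wray(u,v,z,o,M)[:2]
    for c in(C,np.array([.6745,.089])):
        d=p-c;print(n,p.round(4),np.hypot(*d).round(4),(np.degrees(np.arctan2(d[1],d[0]))%360).round(2))
```

```text
t 2.15 p [0.5375 0.0635 0.1703] open 0.0504 F [ 0.  -0.   0.6] q [-0.02 -0.13  1.84  0.    1.43  1.37]
TCP about axis r,ang 0.1419 190.65 jaw ang -79.72 y [ 0.002 -0.    -1.   ]
hole [0.5641 0.172 ] 0.1397 143.93
hole [0.5641 0.172 ] 0.1381 143.08
hole2 [ 0.6019 -0.03  ] 0.1413 237.88
hole2 [ 0.6019 -0.03  ] 0.1394 238.6
nest [0.5917 0.0739] 0.0868 190.52
nest [0.5917 0.0739] 0.0842 190.36
holeL [0.6493 0.2246] 0.1377 101.62
holeL [0.6493 0.2246] 0.1379 100.55
holeR [ 0.6987 -0.0476] 0.139 278.99
holeR [ 0.6987 -0.0476] 0.1387 280.05
```

Emit:
jog_arm([
  [-1,20,-1,0,0,0],
  [0,25,0,0,0,0],
  [0,25,0,0,0,0],
  [0,20,0,0,0,0],
  [0,15,0,0,0,0],
  [0,5,0,0,0,0],
  [0,0,0,0,0,0],
  [0,0,0,0,0,0],
])

```text
t: 2.95
tool_pos: [0.5388, 0.0649, 0.0605]
tool_rot: [-0.189, 2.127, -2.127]
contact_force: [0.6, -0.2, -0.2]
opening: 0.0502
```

Emit:
jog_arm([
  [0,0,0,0,0,0],
  [0,0,0,0,0,0],
  [0,0,0,0,0,0],
  [0,0,0,0,0,0],
  [0,0,0,0,0,0],
  [0,0,0,0,0,0],
], grip=20, grip_force=50)

```text
t: 3.55
tool_pos: [0.5388, 0.065, 0.0608]
tool_rot: [-0.189, 2.127, -2.127]
contact_force: [-1.2, -0.6, 5.6]
opening: 0.0225
```

Run:
```python
from h import *
st();shot("w2",crop=(150,140,380,384),s=2.4)
```

```text
t 3.55 p [0.5388 0.065  0.0608] open 0.0225 F [-1.2 -0.6  5.6] q [-0.02 -0.02  1.92  0.    1.23  1.37]
TCP about axis r,ang 0.1404 190.13 jaw ang -79.75 y [ 0.002 -0.    -1.   ]
```

View pics/w2.png

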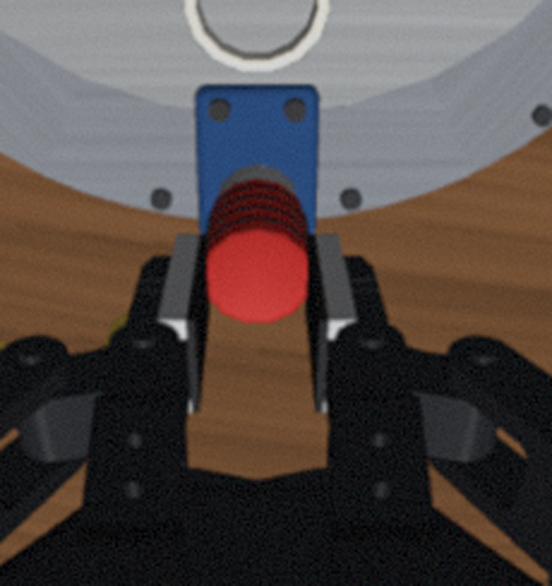

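Emit:
jog_arm([
  [0,-1.5,0,0,0,0],
  [0,-1.5,0,0,0,0],
  [0,-1,0,0,0,0],
  [0,0,0,0,0,0],
  [0,0,0,0,0,0],
])

```text
t: 4.1
tool_pos: [0.5384, 0.0651, 0.0621]
tool_rot: [-0.188, 2.127, -2.127]
contact_force: [7.3, 1.1, -8.2]
opening: 0.0221
```

Emit:
jog_arm([
  [0,-1.5,0,0,0,0],
  [0,-1.5,0,0,0,0],
  [0,-1.5,0,0,0,0],
  [0,-1.5,0,0,0,0],
  [0,0,0,0,0,0],
  [0,0,0,0,0,0],
])

```text
t: 4.7
tool_pos: [0.5383, 0.0652, 0.0676]
tool_rot: [-0.188, 2.127, -2.127]
contact_force: [7.7, 1.0, -9.3]
opening: 0.0221
```

Run:
```python
from h import *
st()
# draw check from the scene camera: knob centroid vs start (294.4,191.7)
shot("s3","scene")
im=cv2.imread("pics/s3_raw.png").astype(int);b,g,r=im[...,0],im[...,1],im[...,2]
k,l,s,c=cv2.connectedComponentsWithStats(((r>130)&(g<60)&(b<60)).astype(np.uint8))
print([(s[i].tolist(),c[i].round(1).tolist()) for i in range(1,k) if s[i][4]>5])
```

```text
t 4.7 p [0.5383 0.0652 0.0676] open 0.0221 F [ 7.7  1.  -9.3] q [-0.02 -0.03  1.92  0.    1.24  1.37]
TCP about axis r,ang 0.1408 190.03 jaw ang -79.77 y [ 0.002  0.001 -1.   ]
[([290, 187, 7, 6, 33], [293.3, 189.4])]
```

Emit:
jog_arm([
  [-0.7,-1,0,0,0,0],
  [-0.7,-1,0,0,0,0],
  [0,-1,0,0,0,0],
  [0,0,0,0,0,0],
  [0,0,0,0,0,0],
])

```text
t: 5.25
tool_pos: [0.5383, 0.0653, 0.0709]
tool_rot: [-0.193, 2.129, -2.128]
contact_force: [4.5, -0.1, -10.8]
opening: 0.0221
```

Emit:
jog_arm([
  [0,0,-1.2,0,0.0087,0],
  [0,0,-2.4,0,0.0175,0],
  [-0.08,0,-4.82,0,0.0349,0],
  [-0.08,0,-4.82,0,0.0349,0],
  [-0.08,0,-4.82,0,0.0349,0],
  [-0.08,0,-4.82,0,0.0349,0],
  [-0.08,0,-4.82,0,0.0349,0],
  [-0.08,0,-4.82,0,0.0349,0],
  [-0.08,0,-4.82,0,0.0349,0],
  [-0.08,0,-4.82,0,0.0349,0],
  [-0.08,0,-4.82,0,0.0349,0],
  [-0.08,0,-4.82,0,0.0349,0],
])

```text
t: 6.45
tool_pos: [0.5389, 0.1167, 0.0717]
tool_rot: [-0.209, -2.115, 2.118]
contact_force: [3.4, -0.3, -11.1]
opening: 0.0221
```

```bash
sed -i 's/^C=.*/C=np.array([.6742,.0892])/' h.py; python3 -c "
from h import *
st()"
```

```text
t 6.45 p [0.5389 0.1167 0.0717] open 0.0221 F [  3.4  -0.3 -11.1] q [ 0.08 -0.01  1.89 -0.    1.26  1.85]
TCP about axis r,ang 0.1381 168.52 jaw ang -101.37 y [-0.002 -0.001 -1.   ]
```

Emit:
jog_arm([
  [-0.08,0.3,-4.82,0,0.0349,0],
  [-0.08,0.3,-4.82,0,0.0349,0],
  [-0.08,0,-4.82,0,0.0349,0],
  [-0.08,0,-4.82,0,0.0349,0],
  [-0.08,0,-4.82,0,0.0349,0],
  [-0.08,0,-4.82,0,0.0349,0],
  [-0.08,0,-4.82,0,0.0349,0],
  [-0.08,0,-4.82,0,0.0349,0],
  [-0.08,0,-4.82,0,0.0349,0],
  [-0.02,0,-2.4,0,0.0175,0],
  [0,0,-1.2,0,0.0087,0],
  [0,0,0,0,0,0],
])

```text
t: 7.65
tool_pos: [0.5557, 0.1603, 0.0712]
tool_rot: [-0.526, -1.918, 1.919]
contact_force: [1.6, -0.7, -10.5]
opening: 0.022
```

```bash
python3 -c "
from h import *
o,M=st();shot('w4',crop=(150,100,380,344),s=2.4)"
```

```text
t 7.65 p [0.5557 0.1603 0.0712] open 0.022 F [  1.6  -0.7 -10.5] q [ 0.15  0.06  1.83 -0.    1.26  2.26]
TCP about axis r,ang 0.1382 149.04 jaw ang -120.75 y [-0.001 -0.    -1.   ]
```

View pics/w4.png

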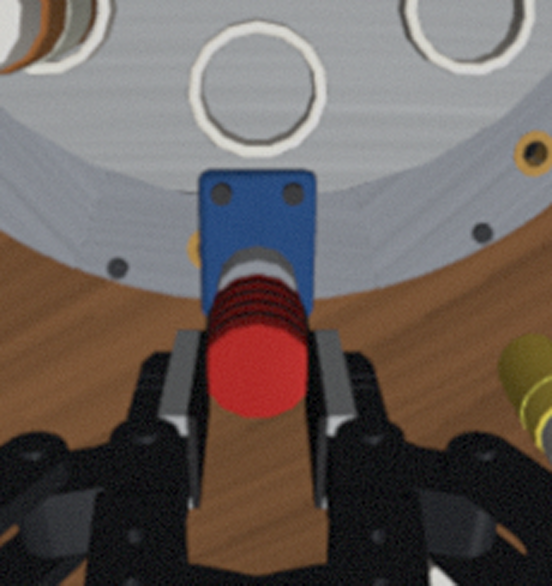

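Emit:
jog_arm([
  [0,0.6,0,0,0,0],
  [0,0.6,0,0,0,0],
  [0,0.6,0,0,0,0],
  [0,0.6,0,0,0,0],
  [0,0,0,0,0,0],
  [0,0,0,0,0,0],
])

```text
t: 8.3
tool_pos: [0.556, 0.1605, 0.0691]
tool_rot: [-0.527, -1.918, 1.919]
contact_force: [-0.9, -0.0, -9.7]
opening: 0.022
```

Emit:
jog_arm([
  [0,0.5,0,0,0,0],
  [0,0.5,0,0,0,0],
  [0,0.4,0,0,0,0],
  [0,0,0,0,0,0],
  [0,0,0,0,0,0],
])

```text
t: 8.8
tool_pos: [0.5565, 0.1608, 0.0689]
tool_rot: [-0.528, -1.92, 1.918]
contact_force: [-5.8, 1.3, -0.8]
opening: 0.0218
```

Emit:
jog_arm([
  [0,0,0,0,0,0],
  [0,0,0,0,0,0],
  [0,0,0,0,0,0],
  [0,0,0,0,0,0],
], grip=29)

```text
t: 9.2
tool_pos: [0.5574, 0.1605, 0.0689]
tool_rot: [-0.53, -1.921, 1.919]
contact_force: [0.0, 1.1, 0.9]
opening: 0.0291
```

Emit:
jog_arm([
  [0,0,-0.7,0,0.005,0],
  [0,0,-0.7,0,0.005,0],
  [0,0,-0.7,0,0.005,0],
  [0,0,-0.7,0,0.005,0],
  [0,0,-0.7,0,0.005,0],
  [0,0,-0.7,0,0.005,0],
  [0,0,0,0,0,0],
])

```text
t: 9.9
tool_pos: [0.5586, 0.164, 0.0679]
tool_rot: [-0.554, -1.9, 1.9]
contact_force: [-0.5, -1.8, 1.1]
opening: 0.0289
```

Emit:
jog_arm([
  [0,0,-0.7,0,0.005,0],
  [0,0,-0.7,0,0.005,0],
  [0,0,-0.7,0,0.005,0],
  [0,0,-0.7,0,0.005,0],
  [0,0,0,0,0,0],
])

```text
t: 10.4
tool_pos: [0.5601, 0.1665, 0.0678]
tool_rot: [-0.57, -1.888, 1.887]
contact_force: [0.1, -0.9, 0.7]
opening: 0.029
```

```bash
cat >> h.py <<'E'
def track():
    o,M=st();F=o["contact_force"];d=o["tool_pos"][:2]-C;d/=np.hypot(*d)
    print("push tangential N (reaction, + resists)",-(F[0]*d[1]-F[1]*d[0]).round(2),"radial",(F[:2]@d).round(2))
E
python3 -c "
from h import *
track()"
```

```text
t 10.4 p [0.5601 0.1665 0.0678] open 0.029 F [ 0.1 -0.9  0.7] q [0.16 0.07 1.82 0.   1.25 2.32]
TCP about axis r,ang 0.1378 145.88 jaw ang -123.62 y [ 0.  0. -1.]
push tangential N (reaction, + resists) 0.74 radial -0.57
```

Emit:
jog_arm([
  [0,0,-0.7,0,0.005,0],
  [0,0,-0.7,0,0.005,0],
  [0,0,-0.7,0,0.005,0],
  [0,0,0,0,0,0],
])

```text
t: 10.8
tool_pos: [0.5613, 0.1682, 0.0678]
tool_rot: [-0.583, -1.878, 1.878]
contact_force: [-0.6, -1.6, 0.7]
opening: 0.029
```

Emit:
jog_arm([
  [0,0,-0.7,0,0.005,0],
  [0,0,-0.7,0,0.005,0],
  [0,0,-0.7,0,0.005,0],
  [0,0,0,0,0,0],
])

```text
t: 11.2
tool_pos: [0.5624, 0.17, 0.0677]
tool_rot: [-0.595, -1.869, 1.868]
contact_force: [-0.3, -2.3, 1.0]
opening: 0.0291
```

```bash
python3 -c "
from h import *
track();shot('w5',crop=(150,100,380,344),s=2.4)"
```

```text
t 11.2 p [0.5624 0.17   0.0677] open 0.0291 F [-0.3 -2.3  1. ] q [0.17 0.08 1.81 0.   1.25 2.35]
TCP about axis r,ang 0.1379 144.15 jaw ang -125.34 y [ 0.  0. -1.]
push tangential N (reaction, + resists) 2.01 radial -1.1
```

View pics/w5.png

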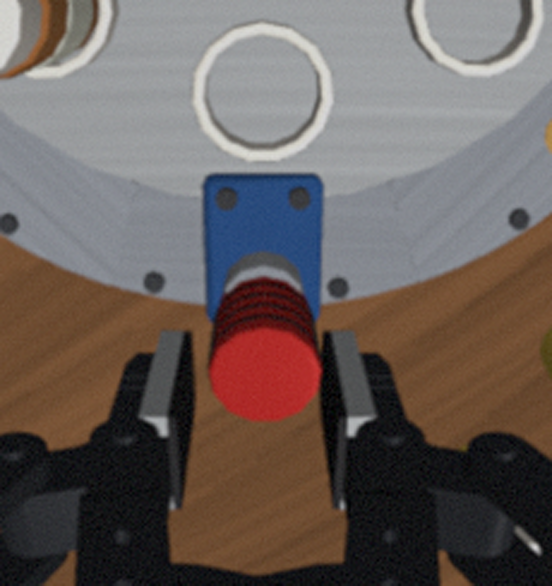

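Emit:
jog_arm([
  [0,0,-0.7,0,0.005,0],
  [0,0,-0.7,0,0.005,0],
  [0,0,0,0,0,0],
])

```text
t: 11.55
tool_pos: [0.5632, 0.1711, 0.0677]
tool_rot: [-0.603, -1.862, 1.862]
contact_force: [-1.0, -2.2, 0.2]
opening: 0.029
```

Emit:
jog_arm([
  [0,0,-0.7,0,0.005,0],
  [0,0,-0.7,0,0.005,0],
  [0,0,0,0,0,0],
])

```text
t: 11.85
tool_pos: [0.5639, 0.1723, 0.0676]
tool_rot: [-0.611, -1.856, 1.856]
contact_force: [-0.5, -2.1, -0.2]
opening: 0.0287
```

Emit:
jog_arm([
  [0,0,-0.6,0,0.0044,0],
  [0,0,-0.6,0,0.0044,0],
  [0,0,0,0,0,0],
])

```text
t: 12.15
tool_pos: [0.5649, 0.1735, 0.068]
tool_rot: [-0.619, -1.852, 1.849]
contact_force: [-0.3, -0.1, 0.6]
opening: 0.0288
```

Emit:
jog_arm([
  [0,0,-0.6,0,0.0044,0],
  [0,0,0,0,0,0],
])

```text
t: 12.35
tool_pos: [0.5654, 0.1738, 0.0681]
tool_rot: [-0.623, -1.848, 1.847]
contact_force: [0.4, 0.2, 0.5]
opening: 0.0289
```

```bash
python3 -c "
from h import *
track();shot('w6',crop=(150,100,380,344),s=2.4)"
```

```text
t 12.35 p [0.5654 0.1738 0.0681] open 0.0289 F [0.4 0.2 0.5] q [0.17 0.09 1.8  0.   1.25 2.39]
TCP about axis r,ang 0.1379 142.13 jaw ang -127.24 y [ 0.001  0.    -1.   ]
push tangential N (reaction, + resists) -0.38 radial -0.17
```

View pics/w6.png

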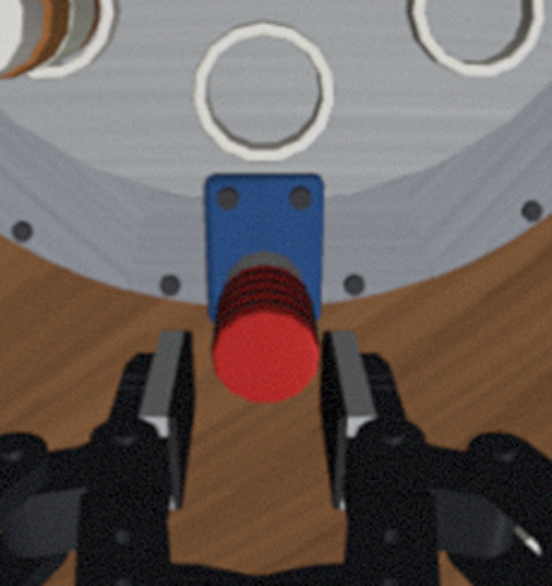

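The tangential drag fell from about 2 N to 0 and the knob has visibly dropped. I'll open the fingers, withdraw straight up, and check the result.

Emit:
jog_arm([
  [0,0,1.5,0,0,0],
  [0,0,0,0,0,0],
  [0,0,0,0,0,0],
  [0,-5,0,0,0,0],
  [0,-15,0,0,0,0],
  [0,-25,0,0,0,0],
  [0,-30,0,0,0,0],
  [0,-25,0,0,0,0],
  [0,0,0,0,0,0],
  [0,0,0,0,0,0],
], grip=48)

```text
t: 13.4
tool_pos: [0.5648, 0.1724, 0.1693]
tool_rot: [-0.625, -1.85, 1.847]
contact_force: [0.4, -0.4, -1.2]
opening: 0.0482
```

Run:
```python
from h import *
from scipy.optimize import least_squares
o,M=st();shot("w7",s=1.2);shot("s7","scene");shot("t7","top")
def red(n,th):
    im=cv2.imread(f"pics/{n}_raw.png").astype(int);b,g,r=im[...,0],im[...,1],im[...,2]
    k,l,s,c=cv2.connectedComponentsWithStats(((r>th)&(g<60)&(b<60)).astype(np.uint8))
    return [(s[i].tolist(),c[i].round(1)) for i in range(1,k) if s[i][4]>20]
for n,th in(("w7",110),("s7",130),("t7",130)):print(n,red(n,th))
for s,c in red("w7",110):
    for z in(.095,.103):print("wrist at z",z,wray(*c,z,o,M).round(4))
for s,c in red("s7",130):
    for z in(.095,.103):print("scene at z",z,ray("scene",*c,z).round(4))
a=cv2.imread("pics/t7_raw.png")[110:230,155:280];b=cv2.imread("pics/s7_raw.png")[180:310,190:345]
H=500
cv2.imwrite("pics/d.png",np.hstack([cv2.resize(x,(400,int(400*x.shape[0]/x.shape[1])),interpolation=2)[:330] for x in(a,b)]))
```

```text
t 13.4 p [0.5648 0.1724 0.1693] open 0.0482 F [ 0.4 -0.4 -1.2] q [ 0.17 -0.01  1.73  0.    1.42  2.39]
TCP about axis r,ang 0.1374 142.72 jaw ang -127.24 y [ 0.003  0.    -1.   ]
w7 [([243, 178, 30, 27, 586], array([257.5, 191.1]))]
s7 [([315, 210, 10, 6, 48], array([319.2, 212.5]))]
t7 []
wrist at z 0.095 [0.5635 0.1718 0.095 ]
wrist at z 0.103 [0.5657 0.1702 0.103 ]
scene at z 0.095 [0.5616 0.1715 0.095 ]
scene at z 0.103 [0.5706 0.1783 0.103 ]
```

View pics/d.png

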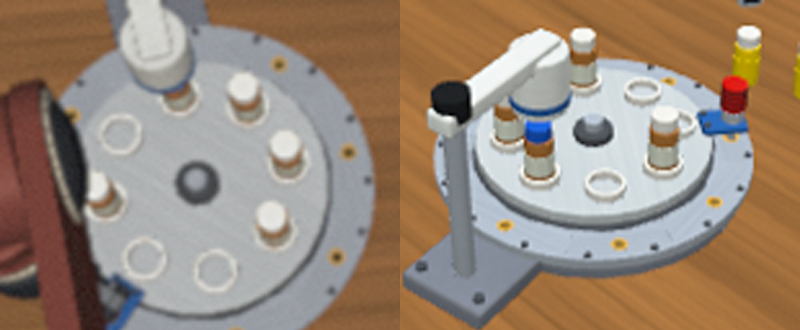

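The knob's height reads home (z≈0.095 fits both cameras), the blue vial stands under the reader, and all the vials are upright. The gripper is clear, so I'm handing in.

```bash
python3 -c "
from station import ctrl
print(ctrl.finish_job())"
```

```text
the job is handed in; nothing more can be done
None
```

The blue-capped vial is now under the reader head, and the plunger pin has dropped home in the next hole of the index ring. The job was handed in at about 13.5 s of the 51 s allowed.

**What I did:** I gripped the red knob, drew it about 10–11 mm and turned the wheel 41° clockwise (seen from above). I then set the pin down on the ring, opened the fingers and nudged the knob along with one finger. The pin dropped into the hole at about 47° of turn, and the side load stayed near 2–3 N during the search.

**Last checks:**
- **Pin:** the drag fell from about 2 N to 0 and the knob visibly dropped. Seen from the wrist and scene cameras, the knob's position agrees within about 2 mm when its height is taken as home. At riding height the two disagree by about 9 mm.
- **Vials:** all five are standing in their nests. I judged the blue one's position under the reader by eye and did not measure its offset from the reader spot.
- **Other things on the bench:** I planned the path to stay clear of them and felt no unexpected contact. I did not compare their positions before and after.

**Two readings disagreed with what I expected:**
- **Finger opening:** it read 22 mm on the 26 mm knob. The picture and the spring force both showed a sound grip.
- **Sideways force while drawing:** I saw up to about 8 N toward or away from the wheel's axis. It fell after I shifted the gripper 1.4 mm toward the axis, before turning the wheel.

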